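# Screw the pin elbow into the clamped pipe coupling

### The arm

A 6-joint arm with a two-finger parallel gripper is mounted at the origin on the work surface. World frame = base frame: x ahead of the robot, y to its left, z up, the work surface at z = 0. Lengths are in m, angles in degrees, forces in N, time in s.
With the tool pointing down it reaches from about 0.25 to 0.725 m from the base axis. Payload 9.7 kg.
Tool frame: the origin (TCP) lies at the very end of the fingers, on their centre line; the grasp point (between the pads) lies 19 mm behind it; z points along the fingers, y is the line along which they close (so a half turn about z gives the same grasp; the last joint's range is limited). The gripper opens to 85 mm and grips with 20 to 120 N. Pads are 22 mm wide; open, the fingers measure 114 mm over their backs; the gripper's body (76 mm by 85 mm) begins 54 mm behind the grasp point. The pads swing forward as they close: fully open they stand 13 mm farther back than shut.
Start: joints at [-73.339, 4.979, 10.078, 95.1, 0, 90], TCP at [0.158, -0.527, 0.231] pointing down, gripper open.
Joint ranges: [-179.16, 179.16], [-48.56, 103.87], [-65.8, 70.77], [-126.05, 130.52], [-82.76, 87.17], [-180, 180]. Speed limits (degrees/s): [127.2, 127.2, 147.25, 180, 180, 180].

### API

Orientations are given as [roll, pitch, yaw] about the fixed x, y, z axes, in that order (R = Rz(yaw) Ry(pitch) Rx(roll)).
In Python, from workcell import bot gives the robot as it stands.
- The arm moves only by the tool arm_command, never from a script. Its argument "series" is a list of rows, each a list of 4 numbers: the shift along the tool's x, y, z in m, then the turn about the tool's z in rad. A call has exactly 5 rows; each row is the pose to reach, as a shift and turn from the pose commanded when the call began, along the tool's axes at that moment; what a row does not reach only later rows make up. A row lasts 1/10 s, in which the tool goes at most 50 mm and 8.59 degrees, less where a joint would pass 70% of its speed; a pose out of reach is approached as far as the arm can. A call with a gripper value outside its range is refused whole. "hand" is the finger opening in m, from 0 to 0.0854, set as the call begins (left out, the last holds). The fingers move at their own pace and stop on an object; "grip_force" is the grip in N (left out, the last holds). Time passes only in rows, so rows that repeat a pose let the fingers close, or fill a call up. It gives the time, the measured TCP pose, the force, the opening and the grip force at its end, in the units of the state.
- bot.get_obs(): the state, without advancing time (a new reading comes with each control period).
- bot.camera(name): name is "side" or "top"; returns a dict with "color" (400x640x3 uint8, blue, green, red), "camera_matrix" (3x3 intrinsics, pixels), "dist_coeffs" ([k1, k2, p1, p2, k3] as OpenCV has them; the pictures are not rectified), "xyz" and "orientation" of the camera in the world. Camera axes: x right, y up, looking along -z (the intrinsics and any distortion apply to the point x, -y, -z); pixel columns grow to the right and rows downward; lengths in m; the calibration is good to about 2 mm. A picture is of the moment at which its call begins. There is no depth.
- bot.job_done(): hands the job in; it is judged then, once.
Trained networks look in the newest picture that a camera, given by its name, has taken for a name from the list of things; names that differ only in an ending like _2 or _b are one class to them, and where a whole thing is asked for, a point or a joint stands for the part that bears it (a point fixed in the world has none). Each returns a list of dicts, best first, with "confidence" (0 to 1); they miss things now and then, are a little off and sometimes report something else, mostly with a low value. They report only what shows in the picture. A call takes as long as a camera call. They do not tell look-alikes from the thing itself.
- bot.find_in(camera, target): "location" ([column, row] in pixels, amid what is visible of it).
- bot.mark_of(camera, target): "location" ([column, row] in pixels: a listed point, or the origin of a listed thing).
The state is a dict: "time": time; "q": joint angles; "qd": joint speeds; "joint_efforts": joint torques, N m; "ee_pos": TCP position; "tcp_rot": TCP orientation; "wrist_force": force on the tool from outside, world axes, zero at the start; "torque": the same for the moment, N m; "opening": finger opening in m; "grasp_force": force on a finger pad.
Only numpy, scipy, OpenCV 4.12 (cv2) and the standard library are available. Lean on these libraries where they do the work, as an engineer would, in place of code of your own. Each camera call takes 0.05 s, during which the arm holds its last target. There are 200 camera calls.

### The job

Fit the brass hose elbow, the one with a pin through its foot, into the steel coupling clamped in the vise: lower it in with the pin ends through the two notches and screw it clockwise until you feel it start to bite, then about 30 degrees further and no more. Put it in the way round that leaves its hose outlet on the side of the vise's T-handle, let go of it, and leave the other things on the bench where they are.

Things in the scene. Friction and masses are not known exactly. Their poses are not given: they have to be found in the camera images.
- elbow_mid (a point): Loose brass hose elbow, standing upright, 75 mm tall, 0.34 kg. This point: on its axis, mid-height of its square body, 55 mm above the underside of the foot; x along the outlet, z up. The square body spans 33 to 75 mm above the underside, 36 mm along x, 34 mm across its flats along y: take it by these flats from above. A ribbed outlet, 26 mm thick, leaves along +x
- elbow: The same elbow; origin on its axis at the underside of the foot, same axes. The foot is a round spigot, 34 mm diameter, 28 mm long, end slightly bevelled; above it a collar of 44 mm diameter (28 to 33 mm up). A round pin, 8 mm thick, crosses the spigot along y, its axis 8 mm above the underside, its two ends standing out to 26 mm from the axis
- elbow_outlet (a point): Open end of the elbow's hose outlet, 75 mm from the elbow's axis along +x, 55 mm above the underside of its foot
- coupling: Fixed steel coupling, round barrel of 72 mm diameter clamped upright in the vise. Origin: centre of its mouth on the flat top face, 100 mm above the table; z up. Round mouth of 37 mm diameter with two notches at +y and -y for the pin ends, 11 mm wide at the bore, widening to 19 mm outward, reaching 29 mm from the axis. If the pin misses the notches the foot stops about 4 mm down
- seal: Springy rubber seal inside the coupling, on its axis, coupling's axes. Origin: fixed point 18.3 mm below the mouth. The seal stops the elbow's foot 16 to 20 mm below the mouth: the true height differs each time, is hidden and not in this reading. It starts to yield at 12 N, then gives 1 mm for each 6 N more; once let go, the elbow rests on it upright and can be taken again
- thread (a point): On the coupling's axis 8 mm below its mouth, coupling's axes. Under the lip: coarse right-hand thread, clockwise from above goes in, 19 mm per turn. An elbow resting on the seal first turns loosely, level, for 0.5 to 1.6 rad from the notches; then the pin meets the thread (bite): torque goes from 0.03 to about 0.1 N m in 0.1 rad, then climbs to 0.2 to 0.4. Friction holds it. End stop near 2.2 rad
- vise: Fixed grey bench vise, axes as the coupling; origin under the coupling on the table. Its screw with the T-handle sticks out to -y, 110 to 125 mm from the origin, 45 mm up; jaws and handle stay below 80 mm. Put in with its outlet towards +x of the vise, the elbow ends with the outlet towards -y, on the T-handle side; put in the other way it ends on the wrong side
- hammer: bystander: hammer of 240 mm lying on the bench
- chisel_wide: bystander: steel chisel, 150 mm long, lying along its x
- chisel_slim: bystander: slim steel chisel, 130 mm long, lying along its x
- nipple: bystander: straight brass pipe nipple, 44 mm diameter, 70 mm tall, upright, without a pin or outlet
- blade_blank: bystander: flat steel L-shaped blade blank, 110 mm, 8 mm thick
- oil: bystander: white oil bottle, 48 mm diameter, 120 mm tall
Not all that is in view belongs to the job. What is shaped like the elbow but red is not meant.

How it is judged (in metres and radians):
On the way:
1. the elbow's foot is in the coupling, pins through the notches (horizontal distance between elbow and coupling below 0.006 m and z of elbow in the frame of coupling below -0.0145 m and angle between elbow's own z axis and vertical below 0.15 rad), for 0.1 s.
At the end, for the whole second after the job is handed in: The elbow stands upright and at rest in the coupling, pin in the thread, about 30 degrees (17 to 43) past the bite, so that the seal is squeezed with 16.5 to 23.5 N (12 N at the bite, near 20 N at 30 degrees); its outlet end is 45 mm or more from the axis towards the T-handle (horizontal distance between elbow and coupling below 0.006 m and z of elbow in the frame of coupling below -0.0145 m and angle between elbow's own z axis and vertical below 0.12 rad and y of elbow_outlet in the frame of coupling below -0.045 m and contact force between elbow and seal between 16.5 and 23.5 N and linear speed of elbow below 0.01 m/s); the robot touches nothing.
It fails at once if a bystander is pushed more than 40 mm from its place (distance of any of hammer, chisel_wide, chisel_slim, nipple, blade_blank, oil from where it was at the start of the episode above 0.04 m).
It also fails if it takes over 64 s, if anything falls off the work surface, if the arm or the gripper's body presses on something with over 40 N, if the wrist force passes 120 N, or if a joint passes its speed limit or range.

## Working session

There is one attempt and no reset: what is moved stays moved. The work goes in short steps, Python scripts to look and compute and a tool call to move; the robot and the scene stay as the last step left them, time stands still between calls to the robot, and variables do not carry over. Pictures are saved under pics/ and viewed, at most 10 in all, crops included, and the job is handed in when it is done.

Besides the shell and the picture viewer there is one more tool, called after "Call:" by a JSON object that holds its "fn" and its "kwargs". arm_command: Moves the arm, as the interface text tells. Its arguments: {"type":"object","properties":{"series":{"type":"array"},"hand":{"type":"number"},"grip_force":{"type":"number"}},"required":["series"]}

```bash
mkdir -p pics; ls
cat > h.py <<'E'
import numpy as np,cv2
from scipy.spatial.transform import Rotation as R
from workcell import bot
def ray(c,px):
    K=np.array(c["camera_matrix"],float);d=np.array(c["dist_coeffs"],float)
    u=cv2.undistortPoints(np.array([[px]],float),K,d)[0,0]
    o=np.array(c["orientation"],float)
    M=R.from_euler('xyz',o,degrees=True).as_matrix() if o.shape==(3,) else (o if o.shape==(3,3) else R.from_quat(o).as_matrix())
    return np.array(c["xyz"],float),M@np.array([u[0],-u[1],-1.])
def at_z(c,px,z):
    p,r=ray(c,px);return p+r*(z-p[2])/r[2]
def tri(c1,p1,c2,p2):
    a,u=ray(c1,p1);b,v=ray(c2,p2)
    s=np.linalg.lstsq(np.stack([u,-v],1),b-a,rcond=None)[0]
    A=a+u*s[0];B=b+v*s[1];return (A+B)/2,np.linalg.norm(A-B)
def project(c,P):
    o=np.array(c["orientation"],float);M=R.from_euler('xyz',o,degrees=True).as_matrix()
    q=M.T@(np.array(P)-np.array(c["xyz"]));q=q*[1,-1,-1]
    return cv2.projectPoints(q.reshape(1,1,3),np.zeros(3),np.zeros(3),np.array(c["camera_matrix"],float),np.array(c["dist_coeffs"],float))[0].ravel()
E
python3 - <<'E'
from h import *
for n in("side","top"):
    c=bot.camera(n);cv2.imwrite(f"pics/{n}0.png",c["color"]);print(n,c["xyz"],c["orientation"],c["camera_matrix"],c["dist_coeffs"])
    for t in("elbow_mid","elbow","elbow_outlet","coupling","vise","nipple","oil"):
        print(t,[(np.round(d["location"],1).tolist(),round(d["confidence"],2)) for d in bot.mark_of(n,t)][:4])
print(bot.get_obs())
E
```

```text
pics
side [0.07171651 0.85736088 1.12629334] [  41.34920353   -0.84039604 -153.06952493] [[453.94853551   0.         318.53239046]
 [  0.         453.94853551 200.17179018]
 [  0.           0.           1.        ]] [0.01236303 0.         0.         0.         0.        ]
elbow_mid [([196.6, 240.8], 0.9), ([282.1, 238.9], 0.85), ([324.9, 327.7], 0.73), ([327.0, 262.6], 0.64)]
elbow [([199.8, 254.3], 0.79), ([328.8, 339.2], 0.67), ([284.9, 253.9], 0.66), ([325.9, 271.5], 0.64)]
elbow_outlet [([325.2, 240.4], 0.73), ([201.4, 264.2], 0.72), ([304.0, 312.3], 0.59), ([277.9, 221.6], 0.57)]
coupling [([309.8, 161.1], 0.58)]
vise [([312.5, 185.8], 0.74)]
nipple [([310.4, 162.2], 0.57)]
oil [([232.4, 276.6], 0.65), ([310.0, 163.5], 0.29)]
top [ 0.28244061 -0.01441719  1.08964627] [ 11.27301789   1.26961143 -91.03571462] [[397.73637063   0.         317.66071409]
 [  0.         397.73637063 201.49492044]
 [  0.           0.           1.        ]] [-0.05234701  0.          0.          0.          0.        ]
elbow_mid [([237.7, 252.5], 0.85), ([170.6, 287.9], 0.85), ([204.6, 122.0], 0.77), ([24
[... 375 characters left out ...]
([189.8, 226.5], 0.6)]
oil []
{'time': 0.8, 'q': array([-7.33395622e+01,  4.97955165e+00,  1.00784956e+01,  9.51008031e+01,
       -2.65314861e-04,  9.00014582e+01]), 'qd': array([ 0.08148786,  0.01644214, -0.0372003 , -0.09246867,  0.02368501,
       -0.06862144]), 'joint_efforts': array([-2.01241132e-04, -5.20047426e+01,  4.64834690e+01,  1.30505960e-03,
       -1.15698422e-04, -1.66225919e-05]), 'ee_pos': array([ 0.15768018, -0.52690157,  0.23128041]), 'tcp_rot': array([-1.79998141e+02,  2.65362178e-04,  1.66589796e+01]), 'wrist_force': array([ 0.28751036, -0.81713663, -0.19776508]), 'torque': array([0.00030295, 0.02528008, 0.04189953]), 'grasp_force': 0.0, 'opening': 0.08521981508199669}
```

View pics/side0.png

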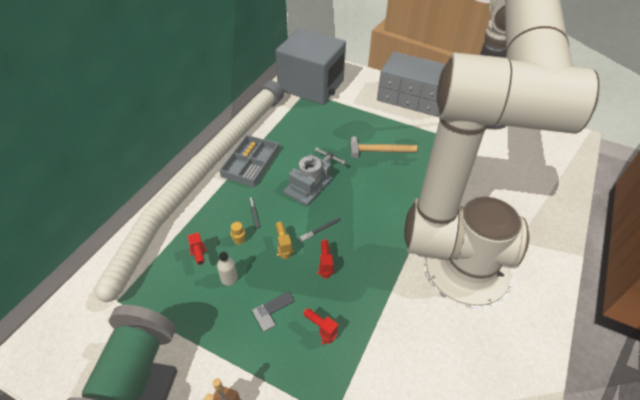

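View pics/top0.png

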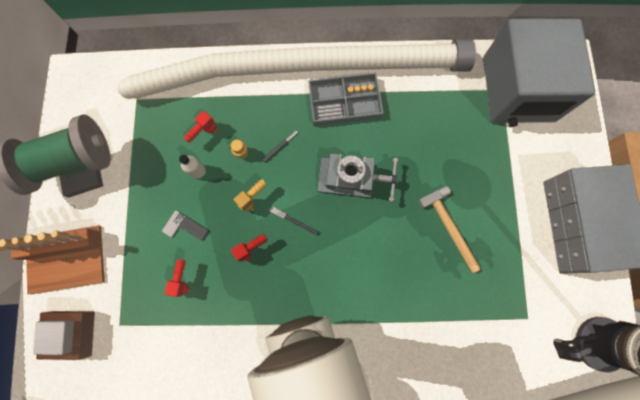

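Run:
```python
import cv2,numpy as np
a=cv2.imread("pics/top0.png");b=cv2.imread("pics/side0.png")
A=cv2.resize(a[95:335,130:390],None,fx=2.3,fy=2.3,interpolation=cv2.INTER_CUBIC)
cv2.imwrite("pics/topcrop.png",A)
B=cv2.resize(b[120:360,160:400],None,fx=2.4,fy=2.4,interpolation=cv2.INTER_CUBIC)
cv2.imwrite("pics/sidecrop.png",B)
```

```text
(no output)
```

The elbow-shaped things in the top picture are red at (204,122), (240,250) and (172,287), and brass at (245,200). In the side picture the brass one is at (284,240). Only that one is brass, and the nipple at (239,148) has no outlet. I'll confirm it in a crop.

View pics/topcrop.png

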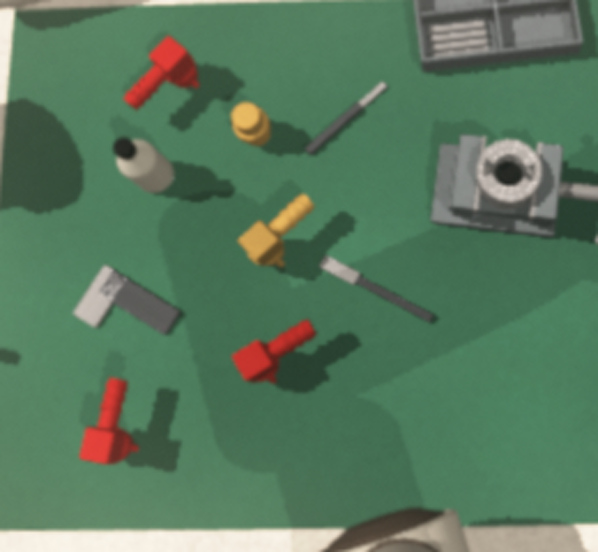

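View pics/sidecrop.png

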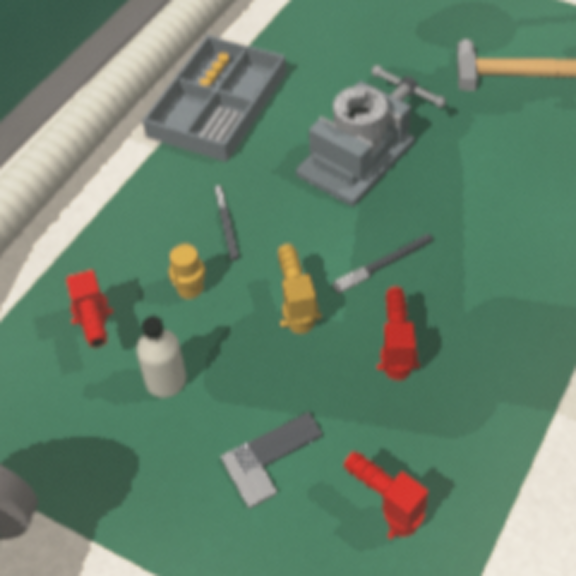

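Run:
```python
from h import *
s=bot.camera("side");t=bot.camera("top")
def near(n,k,p):
    L=[d["location"] for d in bot.mark_of(n,k)]; L=[l for l in L if np.hypot(*(np.array(l)-p))<35]
    return L[0] if L else None
for k,ps,pt in(("elbow_mid",(283,239),(245,200)),("elbow",(285,252),(247,202)),("elbow_outlet",(279,223),(262,185)),("coupling",(310,161),(352,167)),("vise",(312,186),(352,178)),("thread",(310,165),(352,168)),("seal",(310,168),(352,168)),("nipple",(238,233),(239,150)),("oil",(228,275),(190,165)),("chisel_wide",(320,230),(295,222)),("chisel_slim",(255,213),(280,145))):
    a=near("side",k,ps);b=near("top",k,pt)
    print(k,a and np.round(a,1),b and np.round(b,1),(*[np.round(x,4) for x in tri(s,a,t,b)],) if a is not None and b is not None else "")
    z={"elbow_mid":.055,"elbow":0,"elbow_outlet":.055,"coupling":.1,"vise":0}.get(k)
    if z is not None: print("   ",[np.round(at_z(c,p,z)[:2],4) for c,p in((s,a),(t,b)) if p is not None])
```

```text
elbow_mid [284.2 240.3] [245.  201.3] (array([0.4964, 0.1984, 0.0613]), np.float64(0.0074))
    [array([0.5028, 0.1949]), array([0.494 , 0.1987])]
elbow [282.1 249.9] [247.6 203.7] (array([0.5016, 0.2017, 0.0127]), np.float64(0.012))
    [array([0.5128, 0.1948]), array([0.4982, 0.2026])]
elbow_outlet [279.2 223.8] [263.5 182.6] (array([0.5448, 0.1496, 0.0564]), np.float64(0.002))
    [array([0.5465, 0.1486]), array([0.5442, 0.1495])]
coupling [311.2 160.9] [350.8 167.3] (array([ 0.5616, -0.0826,  0.1141]), np.float64(0.0048))
    [array([ 0.5658, -0.0957]), array([ 0.5681, -0.0831])]
vise [313.2 184.4] [350.1 177.3] (array([ 0.5608, -0.0882,  0.0012]), np.float64(0.013))
    [array([ 0.5545, -0.0893]), array([ 0.5677, -0.0871])]
thread [310.4 163.9] [349.6 167.3] (array([ 0.5643, -0.0806,  0.1017]), np.float64(0.0066))
seal [309.1 166.2] [352.2 171.2] (array([ 0.5657, -0.0871,  0.0819]), np.float64(0.0061))
nipple [238.8 240.6] [240.1 153.3] (array([0.6464, 0.2267, 0.0015]), np.float64(0.0))
oil [230.9 278.4] [195.3 171. ] (array([0.592 , 0.352 , 0.0085]), np.float64(0.0056))
chisel_wide [319.  230.2] [290.6 222. ] (array([0.4442, 0.0816, 0.0071]), np.float64(0.0029))
chisel_slim [254.3 212.6] [281.9 147.1] (array([ 0.6654,  0.1069, -0.0042]), np.float64(0.0032))
```

The crops show a single brass elbow with a pin at its foot, at top (245,200) and side (284,240), and its outlet pointing toward the vise. I'll refine its pose by fitting silhouettes, and enlarge the coupling.

```bash
cat > fit.py <<'E'
from h import *
from scipy.optimize import minimize
def circ(r,z,n=40):
    a=np.linspace(0,2*np.pi,n,endpoint=False);return np.c_[r*np.cos(a),r*np.sin(a),np.full(n,z)]
def parts():
    P=[]
    P.append(np.r_[circ(.017,0),circ(.017,.028)]);P.append(np.r_[circ(.022,.028),circ(.022,.033)])
    P.append(np.array([[x,y,z] for x in(-.018,.018) for y in(-.017,.017) for z in(.033,.075)]))
    c=circ(.013,0);P.append(np.r_[np.c_[c[:,2]+.018,c[:,0],c[:,1]+.055],np.c_[c[:,2]+.075,c[:,0],c[:,1]+.055]])
    c=circ(.004,0);P.append(np.r_[np.c_[c[:,0],c[:,2]-.026,c[:,1]+.008],np.c_[c[:,0],c[:,2]+.026,c[:,1]+.008]])
    return P
def projN(c,P):
    M=R.from_euler('xyz',c["orientation"],degrees=True).as_matrix()
    q=(np.asarray(P)-c["xyz"])@M*[1,-1,-1]
    return cv2.projectPoints(q.reshape(-1,1,3),np.zeros(3),np.zeros(3),np.array(c["camera_matrix"],float),np.array(c["dist_coeffs"],float))[0].reshape(-1,2)
S=6
def sil(c,pose,box,PP=parts()):
    x,y,z,yaw=pose;x0,y0,w,h=box;m=np.zeros((h*S,w*S),np.uint8)
    Rz=R.from_euler('z',yaw,degrees=True).as_matrix()
    for P in PP:
        u=(projN(c,P@Rz.T+[x,y,z])-[x0,y0]+.5)*S
        cv2.fillConvexPoly(m,cv2.convexHull(np.round(u*8).astype(np.int32)),1,shift=3)
    return cv2.resize(m.astype(np.float32),(w,h),interpolation=cv2.INTER_AREA)
def mask(c,box):
    x0,y0,w,h=box;i=c["color"][y0:y0+h,x0:x0+w].astype(float)
    b,g,r=i[...,0],i[...,1],i[...,2]
    return np.clip((r-g+5)/(0.20*np.maximum(r,30))*1,0,1)*np.clip((r-b)/ (0.35*np.maximum(r,30)),0,1)
def fit(cs,boxes,p0,z,offs=None):
    ms=[(mask(c,b)>.5).astype(np.float32) for c,b in zip(cs,boxes)]
    f=lambda v,idx=None:sum(np.abs(sil(c,(v[0]/1e3,v[1]/1e3,z,v[2]),b)-m).sum() for k,(c,b,m) in enumerate(zip(cs,boxes,ms)) if idx is None or k==idx)
    out=[]
    for idx in (None,0,1):
        best=min((minimize(f,[p0[0]*1e3+a,p0[1]*1e3+b_,p0[2]+d],args=(idx,),method='Nelder-Mead',options=dict(initial_simplex=np.array([[0,0,0],[6,0,0],[0,6,0],[0,0,8]])+[p0[0]*1e3+a,p0[1]*1e3+b_,p0[2]+d])) for a,b_,d in((-3,-3,-5),(3,3,5),(0,0,0))),key=lambda r:r.fun)
        out.append((np.round(best.x,2),round(best.fun,1),[m.sum() for m in ms]))
    return out
E
python3 - <<'E'
from fit import *
s=bot.camera("side");t=bot.camera("top")
import pickle;pickle.dump((s,t),open("c0.pkl","wb"))
B=[(266,212,36,50),(226,172,48,44)]
for o in fit((s,t),B,(.497,.198,-45),0):print(o)
A=cv2.resize(t["color"][140:210,305:415],None,fx=5,fy=5,interpolation=cv2.INTER_CUBIC)
C=cv2.resize(s["color"][135:205,275:365],None,fx=5,fy=5,interpolation=cv2.INTER_CUBIC)
out=np.zeros((600,800,3),np.uint8)
A=cv2.resize(t["color"][142:202,312:402],None,fx=5,fy=5,interpolation=cv2.INTER_CUBIC)
C=cv2.resize(s["color"][140:200,283:353],None,fx=5,fy=5,interpolation=cv2.INTER_CUBIC)
out[:300,:450]=A;out[:300,450:800]=C
m=[cv2.resize((mask(c,b)*255).astype(np.uint8),None,fx=5,fy=5) for c,b in zip((s,t),B)]
i=[cv2.resize(c["color"][b[1]:b[1]+b[3],b[0]:b[0]+b[2]],None,fx=5,fy=5) for c,b in zip((s,t),B)]
x=0
for q in (m[0],i[0],m[1],i[1]):
    q=cv2.cvtColor(q,cv2.COLOR_GRAY2BGR) if q.ndim==2 else q
    q=q[:, :800-x];out[310:310+q.shape[0],x:x+q.shape[1]]=q;x+=q.shape[1]
    if x>=800:break
cv2.imwrite("pics/comp1.png",out)
E
```

```text
(array([497.35, 204.14, -48.05]), np.float64(130.9), [np.float32(387.0), np.float32(420.0)])
(array([497.6 , 203.87, -48.6 ]), np.float64(61.1), [np.float32(387.0), np.float32(420.0)])
(array([497.36, 204.07, -48.11]), np.float64(68.7), [np.float32(387.0), np.float32(420.0)])
```

View pics/comp1.png

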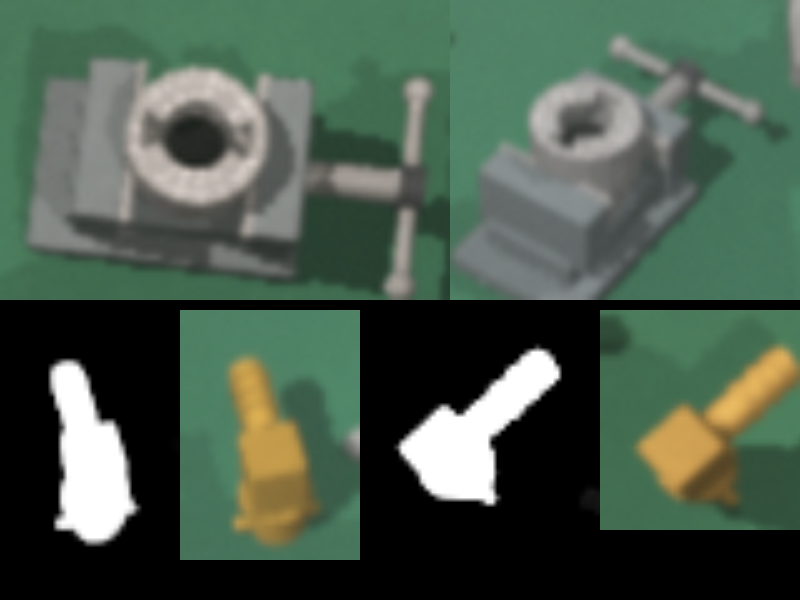

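```bash
cat > coup.py <<'E'
from fit import *
import pickle
s,t=pickle.load(open("c0.pkl","rb"))
px=lambda x,y,x0,y0:(x0+x/5-.5+.1,y0+y/5-.5+.1)
b1=tri(s,px(621-450,47,283,140),t,px(416,90,312,142));b2=tri(s,px(757-450,112,283,140),t,px(398,287,312,142))
print("balls",b1,b2,"mid",(b1[0]+b2[0])/2,"swap",tri(s,px(757-450,112,283,140),t,px(416,90,312,142)))
d=b1[0]-b2[0];print("bar dir",np.degrees(np.arctan2(d[1],d[0])))
boxes=[(295,145,32,40),(330,148,44,46)]
def face(c,pose,box,ro=.036,hole=True):
    x,y,yaw=pose;x0,y0,w,h=box;m=np.zeros((h*S,w*S),np.uint8)
    Rz=R.from_euler('z',yaw,degrees=True).as_matrix()
    def poly(P,v):
        u=(projN(c,P@Rz.T+[x,y,.1])-[x0,y0]+.5)*S
        cv2.fillPoly(m,[np.round(u*8).astype(np.int32)],v,shift=3)
    poly(circ(ro,0,60),1)
    if hole:
        poly(circ(.0185,0,60),0)
        for k in(1,-1):poly(np.array([[-.0055,k*.017,0],[-.0095,k*.029,0],[.0095,k*.029,0],[.0055,k*.017,0]]),0)
    return cv2.resize(m.astype(np.float32),(w,h),interpolation=cv2.INTER_AREA)
def cost(v,idx):
    tot=0
    for k,(c,b) in enumerate(zip((s,t),boxes)):
        if k not in idx:continue
        g=cv2.cvtColor(c["color"],cv2.COLOR_BGR2GRAY)[b[1]:b[1]+b[3],b[0]:b[0]+b[2]].astype(np.float32)
        p=(v[0]/1e3,v[1]/1e3,v[2]);m=face(c,p,b)
        w=face(c,p,b,.041,False)>.3
        tot-=np.corrcoef(m[w],g[w])[0,1]
    return tot
for idx in((0,1),(0,),(1,)):
    bs=min((minimize(cost,[565+a,-85+b_,y],args=(idx,),method='Nelder-Mead',options=dict(initial_simplex=np.array([[0,0,0],[5,0,0],[0,5,0],[0,0,8]])+[565+a,-85+b_,y])) for a in(-3,3) for b_ in(-4,4) for y in(-10,-3,4)),key=lambda r:r.fun)
    print(idx,bs.x.round(2),round(bs.fun,3))
E
python3 coup.py
```

```text
balls (array([ 0.60206907, -0.20749857,  0.04705132]), np.float64(0.0006308168228888397)) (array([ 0.49114874, -0.19187234,  0.04747513]), np.float64(0.0036939363099329813)) mid [ 0.54660891 -0.19968546  0.04726322] swap (array([ 0.5502005 , -0.2118912 ,  0.03637239]), np.float64(0.10657562355988735))
bar dir -8.018941157686776
(0, 1) [565.36 -83.07  -7.36] -1.74
(0,) [565.95 -82.98  -5.65] -0.863
(1,) [564.98 -82.96  -9.28] -0.881
```

Call:
{"fn": "arm_command", "kwargs": {"series": [[0.033, -0.037, 0, 0.05], [0.066, -0.074, 0, 0.1], [0.099, -0.111, 0, 0.1], [0.132, -0.148, 0, 0.1], [0.165, -0.185, 0, 0.1]], "hand": 0.0854, "grip_force": 40}}

```text
time: 2.6
ee_pos: [0.263, -0.3006, 0.2313]
tcp_rot: [180.0, -0.0, 10.9]
wrist_force: [1.1, -0.0, 1.1]
opening: 0.0852
grasp_force: 0.0
```

```bash
cat > go.py <<'E'
import sys
from h import *
# usage: go.py x y z yaw -> shift in tool axes & turn
o=bot.get_obs();p=o["ee_pos"];e=o["tcp_rot"];M=R.from_euler('xyz',e,degrees=True).as_matrix()
x,y,z,yaw=map(float,sys.argv[1:5])
print("t",round(o["time"],2),"p",p.round(4),"rot",e.round(2),"q",o["q"].round(1),"F",o["wrist_force"].round(2),"T",o["torque"].round(3),"op",round(o["opening"],4),"gf",round(float(o["grasp_force"]),1))
print("shift",(M.T@(np.array([x,y,z])-p)).round(4),"turn",np.radians((e[2]-yaw+180)%360-180).round(3))
E
python3 go.py .4974 .2041 .2 -48
```

```text
t 2.6 p [ 0.263  -0.3006  0.2313] rot [ 1.7997e+02 -3.0000e-02  1.0890e+01] q [-48.8 -15.5  -8.8  96.6   0.  120.3] F [ 1.05 -0.03  1.13] T [-0.051 -0.046 -0.045] op 0.0852 gf 0.0
shift [ 0.3255 -0.4514  0.0313] turn 1.028
```

Call:
{"fn": "arm_command", "kwargs": {"series": [[0.028, -0.04, 0, -0.145], [0.056, -0.08, 0, -0.29], [0.084, -0.12, 0, -0.435], [0.112, -0.16, 0, -0.58], [0.14, -0.2, 0, -0.725]]}}

```text
time: 3.1
ee_pos: [0.3626, -0.0775, 0.2316]
tcp_rot: [179.9, -0.0, 52.8]
wrist_force: [1.8, -0.4, -0.1]
opening: 0.0854
grasp_force: 0.0
```

```bash
python3 go.py .4974 .2041 .2 132
```

```text
t 3.1 p [ 0.3626 -0.0775  0.2316] rot [ 1.7993e+02 -3.0000e-02  5.2800e+01] q [-12.1 -19.4 -11.7  97.5  -0.  115.1] F [ 1.78 -0.41 -0.11] T [-0.059 -0.018 -0.027] op 0.0854 gf 0.0
shift [ 0.3058 -0.0629  0.0317] turn -1.382
```

Call:
{"fn": "arm_command", "kwargs": {"series": [[0.047, -0.01, 0, -0.14], [0.094, -0.02, 0, -0.28], [0.141, -0.03, 0, -0.42], [0.188, -0.04, 0, -0.56], [0.235, -0.05, 0, -0.7]]}}

```text
time: 3.6
ee_pos: [0.4662, 0.1396, 0.2314]
tcp_rot: [180.0, -0.0, 92.9]
wrist_force: [1.3, -0.8, 0.5]
opening: 0.0853
grasp_force: 0.0
```

```bash
python3 go.py .4974 .2041 .15 132
```

```text
t 3.6 p [0.4662 0.1396 0.2314] rot [179.96  -0.    92.94] q [ 16.7  -3.7   1.3  95.   -0.  103.7] F [ 1.26 -0.79  0.47] T [-0.108 -0.019 -0.002] op 0.0853 gf 0.0
shift [0.0628 0.0344 0.0815] turn -0.682
```

Call:
{"fn": "arm_command", "kwargs": {"series": [[0.03, 0.017, 0.02, -0.14], [0.06, 0.034, 0.05, -0.28], [0.0628, 0.0344, 0.08, -0.42], [0.0628, 0.0344, 0.08, -0.56], [0.0628, 0.0344, 0.08, -0.682]]}}

```text
time: 4.1
ee_pos: [0.4967, 0.2019, 0.1498]
tcp_rot: [-179.9, -0.0, 132.0]
wrist_force: [-0.6, -0.2, 1.1]
opening: 0.0856
grasp_force: 0.0
```

```bash
python3 go.py .4974 .2041 .045 132
```

```text
t 4.1 p [0.4967 0.2019 0.1498] rot [-1.7986e+02 -5.0000e-02  1.3202e+02] q [22.1  2.3 -1.7 86.1 -0.  70.1] F [-0.57 -0.21  1.06] T [ 0.05   0.021 -0.01 ] op 0.0856 gf 0.0
shift [0.0011 0.0023 0.1048] turn 0.0
```

Call:
{"fn": "arm_command", "kwargs": {"series": [[0.0011, 0.002, 0.03, 0], [0.0011, 0.002, 0.06, 0], [0.0011, 0.002, 0.09, 0], [0.0011, 0.002, 0.111, 0], [0.0011, 0.002, 0.111, 0]]}}

```text
time: 4.6
ee_pos: [0.4962, 0.2031, 0.0372]
tcp_rot: [-179.7, -0.1, 131.7]
wrist_force: [-0.5, -0.0, -0.0]
opening: 0.0855
grasp_force: 0.0
```

Call:
{"fn": "arm_command", "kwargs": {"series": [[0, 0, 0, 0], [0, 0, 0, 0], [0, 0, 0, 0], [0, 0, 0, 0], [0, 0, 0, 0]], "hand": 0.05}}

```text
time: 5.1
ee_pos: [0.4984, 0.2039, 0.0409]
tcp_rot: [179.9, 0.0, 131.7]
wrist_force: [-0.1, -0.1, 0.6]
opening: 0.0502
grasp_force: 0.0
```

```bash
python3 go.py .4974 .2041 .039 132
```

```text
t 5.1 p [0.4984 0.2039 0.0409] rot [1.7995e+02 2.0000e-02 1.3165e+02] q [ 22.3   4.  -12.   73.9   0.   70.6] F [-0.15 -0.1   0.57] T [-0.007 -0.018  0.018] op 0.0502 gf 0.0
shift [ 0.0008 -0.0006  0.0019] turn -0.006
```

Call:
{"fn": "arm_command", "kwargs": {"series": [[0, 0, 0.001, 0], [0, 0, 0.001, 0], [0, 0, 0.001, 0], [0, 0, 0.001, 0], [0, 0, 0.001, 0]], "hand": 0.02, "grip_force": 60}}

```text
time: 5.6
ee_pos: [0.4981, 0.2038, 0.0395]
tcp_rot: [180.0, 0.0, 131.7]
wrist_force: [-1.2, -0.6, 4.3]
opening: 0.0333
grasp_force: 59.7
```

```bash
python3 go.py .4974 .2041 .2 132
python3 - <<'E'
from fit import *
s=bot.camera("side");t=bot.camera("top")
E
```

```text
t 5.6 p [0.4981 0.2038 0.0395] rot [1.7999e+02 1.0000e-02 1.3165e+02] q [ 22.3   4.1 -12.1  73.8  -0.   70.6] F [-1.23 -0.64  4.28] T [-0.238  0.282  0.01 ] op 0.0333 gf 59.7
shift [ 0.0007 -0.0003 -0.1605] turn -0.006
```

Gripped, with the opening at 33 mm. Lifting straight up, then over to the coupling.

Call:
{"fn": "arm_command", "kwargs": {"series": [[0, 0, -0.015, 0], [0, 0, -0.05, 0], [0, 0, -0.09, 0], [0, 0, -0.13, 0], [0, 0, -0.15, 0]]}}

```text
time: 6.2
ee_pos: [0.4986, 0.2041, 0.1934]
tcp_rot: [179.8, 0.1, 131.7]
wrist_force: [-0.3, 0.5, -2.7]
opening: 0.0335
grasp_force: 60.7
```

```bash
python3 go.py .5655 -.083 .19 172
```

```text
t 6.2 p [0.4986 0.2041 0.1934] rot [1.7980e+02 7.0000e-02 1.3166e+02] q [22.3  2.6  3.3 90.5  0.  70.6] F [-0.28  0.49 -2.7 ] T [ 0.013 -0.002  0.073] op 0.0335 gf 60.7
shift [-0.259  -0.1409  0.0032] turn -0.704
```

Call:
{"fn": "arm_command", "kwargs": {"series": [[-0.025, -0.0136, 0, -0.1], [-0.06, -0.033, 0, -0.24], [-0.1, -0.0544, 0, -0.38], [-0.14, -0.076, 0, -0.52], [-0.18, -0.098, 0, -0.66]]}}

```text
time: 6.7
ee_pos: [0.5439, 0.0054, 0.1896]
tcp_rot: [180.0, -0.0, 169.3]
wrist_force: [1.0, 0.3, -3.2]
opening: 0.0334
grasp_force: 60.8
```

Call:
{"fn": "arm_command", "kwargs": {"series": [[0.01, -0.02, 0, 0], [0.02, -0.04, 0, 0], [0.02, -0.04, 0, 0], [0.02, -0.04, 0, 0], [0.02, -0.04, 0, 0]]}}

```text
time: 7.2
ee_pos: [0.5169, -0.028, 0.1894]
tcp_rot: [180.0, 0.0, 169.0]
wrist_force: [0.2, 0.9, -3.4]
opening: 0.0332
grasp_force: 60.8
```

```bash
python3 go.py .5655 -.083 .19 172
```

```text
t 7.2 p [ 0.5169 -0.028   0.1894] rot [179.99   0.   169.01] q [-3.1 -0.1  0.1 90.3  0.   7.9] F [ 0.22  0.89 -3.4 ] T [ 0.058  0.012 -0.053] op 0.0332 gf 60.8
shift [-0.0581 -0.0447 -0.0006] turn -0.052
```

Call:
{"fn": "arm_command", "kwargs": {"series": [[-0.02, -0.016, 0, -0.02], [-0.045, -0.035, 0, -0.052], [-0.0581, -0.0447, 0, -0.052], [-0.0581, -0.0447, 0, -0.052], [-0.0581, -0.0447, 0, -0.052]]}}

```text
time: 7.7
ee_pos: [0.5653, -0.0828, 0.1888]
tcp_rot: [180.0, -0.1, 172.0]
wrist_force: [-0.9, 0.4, -2.8]
opening: 0.0333
grasp_force: 60.9
```

```bash
python3 go.py .5655 -.083 .155 172
cat > look.py <<'E'
from fit import *
import sys
o=bot.get_obs();p=o["ee_pos"];yaw=o["tcp_rot"][2]-180
z=p[2]-.0393
s=bot.camera("side");t=bot.camera("top")
def bx(c):
    u=projN(c,np.concatenate(parts())@R.from_euler('z',yaw,degrees=True).as_matrix().T+[p[0],p[1],z])
    a=np.floor(u.min(0)-8).astype(int);b=np.ceil(u.max(0)+8).astype(int);return (*a,*(b-a))
B=[bx(s),bx(t)];print("z",z,B)
for r in fit((s,t),B,(p[0],p[1],yaw),z):print(r)
out=np.zeros((300,800,3),np.uint8);x=0
for c,b in zip((s,t),B):
    i=c["color"][b[1]:b[1]+b[3],b[0]:b[0]+b[2]];m=cv2.cvtColor((mask(c,b)*255).astype(np.uint8),cv2.COLOR_GRAY2BGR)
    for q in(i,m):
        q=cv2.resize(q,None,fx=4,fy=4)[:300,:max(0,800-x)];out[:q.shape[0],x:x+q.shape[1]]=q;x+=q.shape[1]
cv2.imwrite("pics/%s.png"%sys.argv[1],out)
E
python3 look.py held
```

```text
t 7.7 p [ 0.5653 -0.0828  0.1888] rot [ 1.7999e+02 -6.0000e-02  1.7199e+02] q [-8.3  7.3  7.9 90.7  0.  -0.3] F [-0.88  0.36 -2.76] T [ 0.037  0.038 -0.029] op 0.0333 gf 60.9
shift [-0.0003 -0.0001  0.0338] turn -0.0
z 0.14951975661300534 [(np.int64(279), np.int64(117), np.int64(47), np.int64(47)), (np.int64(333), np.int64(115), np.int64(38), np.int64(63))]
(array([565.35, -83.02,  -8.51]), np.float64(847.7), [np.float32(259.0), np.float32(0.0)])
(array([566.24, -83.62,  -7.47]), np.float64(218.6), [np.float32(259.0), np.float32(0.0)])
(array([536.89,  17.24,   7.55]), np.float64(0.0), [np.float32(259.0), np.float32(0.0)])
```

View pics/held.png

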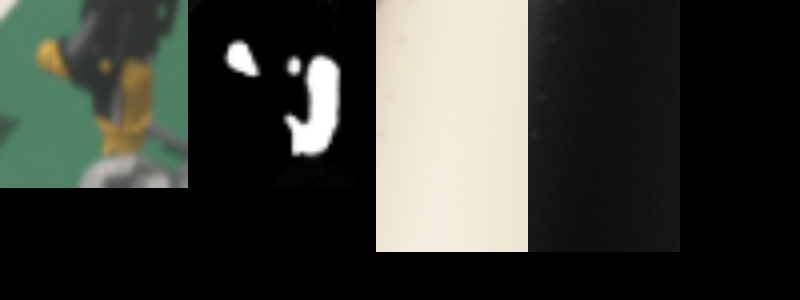

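The arm blocks the top camera. In the side picture the elbow is held upright above the coupling, with its outlet at crop (47,55) pointing left, the vise's +x. The fit agrees with the TCP to within 1 mm. Lowering now.

Call:
{"fn": "arm_command", "kwargs": {"series": [[0, 0, 0.012, 0], [0, 0, 0.024, 0], [0, 0, 0.036, 0], [0, 0, 0.042, 0], [0, 0, 0.044, 0]]}}

```text
time: 8.3
ee_pos: [0.5646, -0.0834, 0.144]
tcp_rot: [180.0, -0.1, 172.0]
wrist_force: [0.1, 0.4, -4.4]
opening: 0.033
grasp_force: 61.0
```

Call:
{"fn": "arm_command", "kwargs": {"series": [[0, 0, 0.0015, 0], [0, 0, 0.003, 0], [0, 0, 0.0045, 0], [0, 0, 0.006, 0], [0, 0, 0.0075, 0]]}}

```text
time: 8.8
ee_pos: [0.5653, -0.0835, 0.1379]
tcp_rot: [-180.0, 0.0, 172.0]
wrist_force: [-0.4, -0.1, -2.7]
opening: 0.0333
grasp_force: 61.0
```

```bash
python3 go.py .5655 -.083 .1215 172
```

```text
t 8.8 p [ 0.5653 -0.0835  0.1379] rot [-1.8000e+02  2.0000e-02  1.7196e+02] q [-8.4  7.   2.  84.9 -0.  -0.4] F [-0.35 -0.15 -2.65] T [-0.026  0.032 -0.029] op 0.0333 gf 61.0
shift [-0.0001  0.0006  0.0164] turn -0.001
```

Call:
{"fn": "arm_command", "kwargs": {"series": [[0, 0, 0.001, 0], [0, 0, 0.002, 0], [0, 0, 0.003, 0], [0, 0, 0.004, 0], [0, 0, 0.005, 0]]}}

```text
time: 9.3
ee_pos: [0.5652, -0.0835, 0.1327]
tcp_rot: [180.0, -0.0, 172.0]
wrist_force: [-0.6, -0.5, -3.2]
opening: 0.0335
grasp_force: 61.0
```

```bash
python3 go.py .5655 -.083 .1215 172
```

```text
t 9.3 p [ 0.5652 -0.0835  0.1327] rot [180.    -0.   171.96] q [-8.4  7.   1.4 84.4  0.  -0.4] F [-0.65 -0.49 -3.23] T [ 0.001  0.065 -0.022] op 0.0335 gf 61.0
shift [-0.0003  0.0005  0.0112] turn -0.001
```

Call:
{"fn": "arm_command", "kwargs": {"series": [[0, 0, 0.0012, 0], [0, 0, 0.0024, 0], [0, 0, 0.0036, 0], [0, 0, 0.0048, 0], [0, 0, 0.006, 0]]}}

```text
time: 9.8
ee_pos: [0.5652, -0.0835, 0.1267]
tcp_rot: [-180.0, -0.0, 172.0]
wrist_force: [-0.0, -0.5, -2.6]
opening: 0.0332
grasp_force: 61.0
```

```bash
python3 go.py .5655 -.083 .1215 172
```

```text
t 9.8 p [ 0.5652 -0.0835  0.1267] rot [-180.     -0.    171.97] q [-8.4  7.1  0.8 83.7 -0.  -0.4] F [-0.05 -0.51 -2.61] T [0.011 0.003 0.043] op 0.0332 gf 61.0
shift [-0.0003  0.0005  0.0052] turn -0.001
```

Call:
{"fn": "arm_command", "kwargs": {"series": [[0, 0, 0.0006, 0], [0, 0, 0.0012, 0], [0, 0, 0.0018, 0], [0, 0, 0.0024, 0], [0, 0, 0.003, 0]]}}

```text
time: 10.3
ee_pos: [0.5652, -0.0835, 0.1238]
tcp_rot: [180.0, 0.0, 172.0]
wrist_force: [-0.3, -0.3, -3.9]
opening: 0.0333
grasp_force: 61.0
```

Call:
{"fn": "arm_command", "kwargs": {"series": [[0, 0, 0.0003, 0], [0, 0, 0.0006, 0], [0, 0, 0.0009, 0], [0, 0, 0.0012, 0], [0, 0, 0.0012, 0]]}}

```text
time: 10.8
ee_pos: [0.5652, -0.0835, 0.1225]
tcp_rot: [180.0, -0.0, 172.0]
wrist_force: [-0.2, 0.6, -3.5]
opening: 0.0335
grasp_force: 61.0
```

```bash
python3 go.py .5655 -.083 .1215 172
```

```text
t 10.8 p [ 0.5652 -0.0835  0.1225] rot [180.    -0.   171.96] q [-8.4  7.1  0.4 83.3  0.  -0.4] F [-0.18  0.63 -3.53] T [0.019 0.023 0.004] op 0.0335 gf 61.0
shift [-0.0003  0.0005  0.001 ] turn -0.001
```

Call:
{"fn": "arm_command", "kwargs": {"series": [[0, 0, 0.0002, 0], [0, 0, 0.0004, 0], [0, 0, 0.0006, 0], [0, 0, 0.0008, 0], [0, 0, 0.0008, 0]]}}

```text
time: 11.3
ee_pos: [0.5652, -0.0835, 0.1218]
tcp_rot: [-180.0, -0.0, 172.0]
wrist_force: [0.2, 0.7, -3.6]
opening: 0.0333
grasp_force: 61.0
```

Call:
{"fn": "arm_command", "kwargs": {"series": [[0, 0, 0.0002, 0], [0, 0, 0.0004, 0], [0, 0, 0.0006, 0], [0, 0, 0.0008, 0], [0, 0, 0.0008, 0]]}}

```text
time: 11.8
ee_pos: [0.5653, -0.0835, 0.1215]
tcp_rot: [-180.0, 0.0, 172.0]
wrist_force: [-1.9, -0.0, 0.9]
opening: 0.0332
grasp_force: 61.7
```

```bash
cat > st.py <<'E'
from h import *
import sys
F=[];T=[];J=[]
for i in range(int(sys.argv[1])):
    bot.camera("side");o=bot.get_obs();F.append(o["wrist_force"]);T.append(o["torque"]);J.append(o["joint_efforts"][5])
print("t",round(o["time"],2),"p",(o["ee_pos"]*1e3).round(2),"yaw",o["tcp_rot"][2].round(2),"F",np.mean(F,0).round(2),"T",np.mean(T,0).round(3),"sd",np.std(T,0).round(3),"J6",np.round(J,3))
E
python3 st.py 4
```

```text
t 12.0 p [565.28 -83.53 121.43] yaw 171.96 F [-2.3  -0.42  2.53] T [0.041 0.433 0.004] sd [0.027 0.032 0.027] J6 [0.01  0.01  0.011 0.011]
```

Call:
{"fn": "arm_command", "kwargs": {"series": [[0, 0, 0, 0.1], [0, 0, 0, 0.2], [0, 0, 0, 0.3], [0, 0, 0, 0.4], [0, 0, 0, 0.4]]}}

```text
time: 12.5
ee_pos: [0.5655, -0.0834, 0.1214]
tcp_rot: [180.0, 0.0, 149.0]
wrist_force: [-0.4, 1.1, 3.0]
opening: 0.0335
grasp_force: 61.8
```

```bash
python3 st.py 4
```

```text
t 12.7 p [565.55 -83.38 121.38] yaw 149.18 F [0.02 1.34 3.79] T [ 0.389 -0.035 -0.035] sd [0.032 0.042 0.024] J6 [ 0.665  0.21   0.032 -0.025]
```

Call:
{"fn": "arm_command", "kwargs": {"series": [[0, 0, 0, 0.04], [0, 0, 0, 0.08], [0, 0, 0, 0.1], [0, 0, 0, 0.1], [0, 0, 0, 0.1]]}}

```text
time: 13.2
ee_pos: [0.5655, -0.0834, 0.1214]
tcp_rot: [180.0, 0.0, 143.4]
wrist_force: [-0.1, 1.9, 6.0]
opening: 0.0332
grasp_force: 62.1
```

```bash
python3 st.py 4
```

```text
t 13.4 p [565.47 -83.43 121.36] yaw 143.42 F [-0.37  1.47  5.37] T [ 0.393 -0.014 -0.002] sd [0.032 0.027 0.017] J6 [0.027 0.023 0.022 0.022]
```

Call:
{"fn": "arm_command", "kwargs": {"series": [[0, 0, 0, 0.04], [0, 0, 0, 0.08], [0, 0, 0, 0.1], [0, 0, 0, 0.1], [0, 0, 0, 0.1]]}}

```text
time: 13.9
ee_pos: [0.5655, -0.0834, 0.1214]
tcp_rot: [180.0, 0.0, 137.7]
wrist_force: [-0.6, 1.4, 4.9]
opening: 0.0331
grasp_force: 62.1
```

```bash
python3 st.py 3
```

```text
t 14.05 p [565.47 -83.41 121.4 ] yaw 137.69 F [-0.17  1.49  4.57] T [0.392 0.005 0.001] sd [0.013 0.013 0.019] J6 [0.028 0.023 0.022]
```

Call:
{"fn": "arm_command", "kwargs": {"series": [[0, 0, 0, 0.04], [0, 0, 0, 0.08], [0, 0, 0, 0.08], [0, 0, 0, 0.08], [0, 0, 0, 0.08]]}}

```text
time: 14.55
ee_pos: [0.5655, -0.0835, 0.1214]
tcp_rot: [180.0, 0.0, 133.1]
wrist_force: [-0.7, 1.4, 5.0]
opening: 0.0331
grasp_force: 62.1
```

```bash
python3 st.py 3
```

```text
t 14.7 p [565.47 -83.45 121.39] yaw 133.1 F [0.18 1.54 5.39] T [ 0.367 -0.039  0.027] sd [0.015 0.023 0.022] J6 [0.007 0.007 0.007]
```

Call:
{"fn": "arm_command", "kwargs": {"series": [[0, 0, 0, 0.04], [0, 0, 0, 0.08], [0, 0, 0, 0.08], [0, 0, 0, 0.08], [0, 0, 0, 0.08]]}}

```text
time: 15.2
ee_pos: [0.5655, -0.0835, 0.1214]
tcp_rot: [180.0, 0.0, 128.6]
wrist_force: [-0.9, 0.8, 6.1]
opening: 0.0332
grasp_force: 62.0
```

```bash
python3 st.py 3
```

```text
t 15.35 p [565.5  -83.48 121.35] yaw 128.55 F [0.17 1.1  5.24] T [ 0.338 -0.189 -0.012] sd [0.016 0.009 0.014] J6 [-0.014 -0.014 -0.014]
```

Call:
{"fn": "arm_command", "kwargs": {"series": [[0, 0, 0, 0.04], [0, 0, 0, 0.08], [0, 0, 0, 0.08], [0, 0, 0, 0.08], [0, 0, 0, 0.08]]}}

```text
time: 15.85
ee_pos: [0.5656, -0.0836, 0.1212]
tcp_rot: [180.0, 0.0, 123.9]
wrist_force: [1.8, -0.8, 5.3]
opening: 0.0336
grasp_force: 62.0
```

```bash
python3 st.py 3
```

```text
t 16.0 p [565.58 -83.6  121.27] yaw 123.89 F [ 2.86 -0.2   4.96] T [ 0.069 -0.813  0.015] sd [0.002 0.023 0.039] J6 [-0.035 -0.001  0.018]
```

Call:
{"fn": "arm_command", "kwargs": {"series": [[0, 0, 0, 0.03], [0, 0, 0, 0.06], [0, 0, 0, 0.06], [0, 0, 0, 0.06], [0, 0, 0, 0.06]]}}

```text
time: 16.5
ee_pos: [0.5655, -0.0836, 0.1211]
tcp_rot: [180.0, 0.0, 120.4]
wrist_force: [4.6, -1.0, 5.3]
opening: 0.0332
grasp_force: 61.9
```

```bash
python3 st.py 3
```

```text
t 16.65 p [565.45 -83.6  121.12] yaw 120.41 F [ 5.   -2.29  4.83] T [-0.408 -1.372  0.062] sd [0.015 0.022 0.047] J6 [0.016 0.012 0.016]
```

A side load is building up. I'll let go so the elbow can settle itself on the seal, then take it again.

Call:
{"fn": "arm_command", "kwargs": {"series": [[0, 0, 0, 0], [0, 0, 0, 0], [0, 0, 0, 0], [0, 0, 0, 0], [0, 0, 0, 0]], "hand": 0.06}}

```text
time: 17.15
ee_pos: [0.565, -0.0834, 0.1207]
tcp_rot: [-180.0, -0.0, 120.4]
wrist_force: [0.1, 0.9, 1.0]
opening: 0.0596
grasp_force: 0.0
```

```bash
python3 st.py 3
python3 - <<'E'
from fit import *
s=bot.camera("side");o=bot.get_obs();p=o["ee_pos"];yaw=o["tcp_rot"][2]-180
u=projN(s,np.concatenate(parts())@R.from_euler('z',yaw,degrees=True).as_matrix().T+[.5655,-.083,.082])
a=np.floor(u.min(0)-14).astype(int);b=np.ceil(u.max(0)+14).astype(int)
cv2.imwrite("pics/rel.png",cv2.resize(s["color"][a[1]:b[1],a[0]:b[0]],None,fx=7,fy=7,interpolation=cv2.INTER_CUBIC)[:600,:800]);print(a,b)
E
```

```text
t 17.3 p [565.11 -83.49 120.92] yaw 120.39 F [ 0.03 -0.23 -0.13] T [-0.005 -0.008  0.007] sd [0.011 0.022 0.028] J6 [-0. -0. -0.]
[287 122] [332 185]
```

View pics/rel.png

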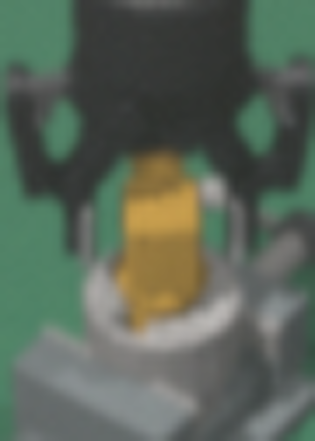

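The picture shows the elbow upright in the coupling, centred between the open fingers at crop (88) and (237), with its outlet pointing away toward the T-handle. Taking it again.

Call:
{"fn": "arm_command", "kwargs": {"series": [[0, 0, -0.0004, 0], [0, 0, -0.0004, 0], [0, 0, -0.0004, 0], [0, 0, -0.0004, 0], [0, 0, -0.0004, 0]], "hand": 0.02, "grip_force": 60}}

```text
time: 17.85
ee_pos: [0.5651, -0.0836, 0.1217]
tcp_rot: [-180.0, 0.0, 120.4]
wrist_force: [-3.1, -0.8, 4.9]
opening: 0.0334
grasp_force: 59.5
```

```bash
python3 st.py 4
```

```text
t 18.05 p [565.12 -83.59 121.68] yaw 120.39 F [-3.31 -0.67  5.57] T [-0.185  0.684 -0.011] sd [0.023 0.03  0.033] J6 [0.007 0.007 0.007 0.007]
```

Call:
{"fn": "arm_command", "kwargs": {"series": [[0, 0, 0, 0.03], [0, 0, 0, 0.06], [0, 0, 0, 0.06], [0, 0, 0, 0.06], [0, 0, 0, 0.06]]}}

```text
time: 18.55
ee_pos: [0.5654, -0.0837, 0.1216]
tcp_rot: [180.0, 0.0, 117.0]
wrist_force: [0.1, -3.6, 5.5]
opening: 0.0333
grasp_force: 59.6
```

```bash
python3 st.py 4
```

```text
t 18.75 p [565.41 -83.67 121.59] yaw 116.96 F [-0.27 -3.35  4.82] T [-0.728 -0.069  0.049] sd [0.052 0.027 0.013] J6 [0.018 0.022 0.025 0.023]
```

Call:
{"fn": "arm_command", "kwargs": {"series": [[0, 0, 0, 0.04], [0, 0, 0, 0.08], [0, 0, 0, 0.08], [0, 0, 0, 0.08], [0, 0, 0, 0.08]]}}

```text
time: 19.25
ee_pos: [0.5655, -0.0836, 0.1215]
tcp_rot: [180.0, 0.0, 112.4]
wrist_force: [3.6, -4.1, 2.8]
opening: 0.0334
grasp_force: 59.5
```

```bash
python3 st.py 3
```

```text
t 19.4 p [565.51 -83.58 121.44] yaw 112.4 F [ 2.92 -3.91  2.56] T [-0.861 -0.889 -0.052] sd [0.006 0.052 0.022] J6 [-0.058 -0.052 -0.054]
```

Call:
{"fn": "arm_command", "kwargs": {"series": [[0, 0, 0, 0.04], [0, 0, 0, 0.06], [0, 0, 0, 0.06], [0, 0, 0, 0.06], [0, 0, 0, 0.06]]}}

```text
time: 19.9
ee_pos: [0.5654, -0.0835, 0.1213]
tcp_rot: [180.0, 0.0, 109.0]
wrist_force: [3.3, -3.7, 2.6]
opening: 0.0334
grasp_force: 59.4
```

```bash
python3 st.py 3
```

```text
t 20.05 p [565.41 -83.55 121.34] yaw 108.97 F [ 3.61 -3.92  2.26] T [-0.892 -0.945  0.077] sd [0.007 0.025 0.008] J6 [0.075 0.075 0.075]
```

Call:
{"fn": "arm_command", "kwargs": {"series": [[-0.0005, 0.0003, 0, 0.04], [-0.0005, 0.0003, 0, 0.06], [-0.0005, 0.0003, 0, 0.06], [-0.0005, 0.0003, 0, 0.06], [-0.0005, 0.0003, 0, 0.06]]}}

```text
time: 20.55
ee_pos: [0.5655, -0.0838, 0.1212]
tcp_rot: [-180.0, -0.0, 105.5]
wrist_force: [2.3, -2.5, 1.0]
opening: 0.0329
grasp_force: 59.4
```

```bash
python3 st.py 3
```

```text
t 20.7 p [565.53 -83.79 121.2 ] yaw 105.52 F [ 2.37 -2.42  0.66] T [-0.528 -0.589  0.102] sd [0.019 0.014 0.027] J6 [0.114 0.118 0.122]
```

Call:
{"fn": "arm_command", "kwargs": {"series": [[0, 0, 0.0001, 0.04], [0, 0, 0.0002, 0.08], [0, 0, 0.0002, 0.08], [0, 0, 0.0002, 0.08], [0, 0, 0.0002, 0.08]]}}

```text
time: 21.2
ee_pos: [0.5656, -0.0839, 0.121]
tcp_rot: [-180.0, -0.0, 101.0]
wrist_force: [1.9, -2.8, -1.9]
opening: 0.0334
grasp_force: 59.5
```

```bash
python3 st.py 3
```

```text
t 21.35 p [565.52 -83.88 121.03] yaw 100.94 F [ 1.56 -2.87 -1.26] T [-0.606 -0.62  -0.035] sd [0.026 0.003 0.014] J6 [-0.063 -0.059 -0.055]
```

Call:
{"fn": "arm_command", "kwargs": {"series": [[0, 0, 0.0001, 0.04], [0, 0, 0.0002, 0.08], [0, 0, 0.0002, 0.08], [0, 0, 0.0002, 0.08], [0, 0, 0.0002, 0.08]]}}

```text
time: 21.85
ee_pos: [0.5655, -0.084, 0.1208]
tcp_rot: [-180.0, 0.0, 96.4]
wrist_force: [1.7, -4.7, -2.8]
opening: 0.033
grasp_force: 59.7
```

```bash
python3 st.py 3
```

```text
t 22.0 p [565.54 -83.98 120.78] yaw 96.35 F [ 2.23 -4.73 -3.68] T [-1.029 -0.688 -0.014] sd [0.052 0.045 0.015] J6 [-0.035 -0.029 -0.034]
```

Call:
{"fn": "arm_command", "kwargs": {"series": [[0, 0, 0.0001, 0.01], [0, 0, 0.0002, 0.02], [0, 0, 0.0003, 0.03], [0, 0, 0.0003, 0.04], [0, 0, 0.0004, 0.05]]}}

```text
time: 22.5
ee_pos: [0.5656, -0.084, 0.1207]
tcp_rot: [-180.0, 0.0, 93.5]
wrist_force: [0.9, -5.1, -0.7]
opening: 0.0334
grasp_force: 59.7
```

```bash
python3 go.py .5655 -.083 .12 96
python3 - <<'E'
from h import *
print(bot.get_obs()["joint_efforts"][5])
E
python3 st.py 2
```

```text
t 22.5 p [ 0.5656 -0.084   0.1207] rot [-1.7999e+02  2.0000e-02  9.3500e+01] q [-8.4  7.2  0.2 83.1 -0.  78.1] F [ 0.88 -5.13 -0.72] T [-1.167 -0.547  0.409] op 0.0334 gf 59.7
shift [ 0.001  -0.      0.0007] turn -0.044
0.23773206397891045
t 22.6 p [565.56 -84.   120.7 ] yaw 93.49 F [ 1.74 -4.24 -2.38] T [-1.121 -0.528  0.294] sd [0.006 0.022 0.025] J6 [0.252 0.428]
```

Call:
{"fn": "arm_command", "kwargs": {"series": [[0, 0, 0.0001, 0.02], [0, 0, 0.0002, 0.04], [0, 0, 0.0003, 0.06], [0, 0, 0.0003, 0.08], [0, 0, 0.0004, 0.1]]}}

```text
time: 23.1
ee_pos: [0.5656, -0.0839, 0.1204]
tcp_rot: [180.0, 0.0, 87.7]
wrist_force: [0.5, -4.7, 1.8]
opening: 0.0334
grasp_force: 60.0
```

Call:
{"fn": "arm_command", "kwargs": {"series": [[0, 0, 0.0001, 0.01], [0, 0, 0.0001, 0.02], [0, 0, 0.0001, 0.03], [0, 0, 0.0001, 0.03], [0, 0, 0.0001, 0.03]]}}

```text
time: 23.6
ee_pos: [0.5656, -0.0839, 0.1203]
tcp_rot: [180.0, 0.0, 86.0]
wrist_force: [-1.0, -4.5, 4.0]
opening: 0.0332
grasp_force: 60.4
```

```bash
python3 st.py 3
```

```text
t 23.75 p [565.62 -83.87 120.26] yaw 86.02 F [-0.74 -4.94  3.3 ] T [-1.159 -0.009  0.253] sd [0.026 0.006 0.009] J6 [0.245 0.24  0.238]
```

Call:
{"fn": "arm_command", "kwargs": {"series": [[0, 0, 0, 0], [0, 0, 0, 0], [0, 0, 0, 0], [0, 0, 0, 0], [0, 0, 0, 0]], "hand": 0.07}}

```text
time: 24.25
ee_pos: [0.5656, -0.0837, 0.12]
tcp_rot: [-180.0, -0.0, 86.0]
wrist_force: [-0.0, 0.5, 0.1]
opening: 0.0701
grasp_force: 0.0
```

Call:
{"fn": "arm_command", "kwargs": {"series": [[0, 0, -0.02, 0], [0, 0, -0.05, 0], [0, 0, -0.09, 0], [0, 0, -0.13, 0], [0, 0, -0.14, 0]]}}

```text
time: 24.75
ee_pos: [0.5665, -0.0839, 0.2649]
tcp_rot: [179.7, 0.0, 86.0]
wrist_force: [0.2, 0.4, 0.1]
opening: 0.0702
grasp_force: 0.0
```

Call:
{"fn": "arm_command", "kwargs": {"series": [[-0.04, 0, 0, 0], [-0.08, 0, 0, 0], [-0.12, 0, 0, 0], [-0.16, 0, 0, 0], [-0.2, 0, 0, 0]]}}

```text
time: 25.25
ee_pos: [0.5514, -0.2849, 0.2596]
tcp_rot: [-180.0, -0.0, 86.0]
wrist_force: [0.8, 0.5, -0.2]
opening: 0.0699
grasp_force: 0.0
```

```bash
python3 st.py 1
python3 - <<'E'
from fit import *
s=bot.camera("side");t=bot.camera("top")
def bx(c):
    u=projN(c,np.concatenate(parts())@R.from_euler('z',-94,degrees=True).as_matrix().T+[.5655,-.083,.081])
    a=np.floor(u.min(0)-10).astype(int);b=np.ceil(u.max(0)+10).astype(int);return (*a,*(b-a))
B=[bx(s),bx(t)]
P=parts()[1:4]; import fit
fit.sil.__defaults__=(P,)
for r in fit.fit((s,t),B,(.5655,-.083,-94),.081):print(r)
cv2.imwrite("pics/end.png",np.hstack([cv2.resize(c["color"][b[1]:b[1]+b[3],b[0]:b[0]+b[2]],(390,390)) for c,b in zip((s,t),B)]))
E
```

```text
t 25.3 p [ 550.59 -289.93  258.55] yaw 85.84 F [-1.91 -2.16 -1.14] T [-0.126  0.117  0.006] sd [0. 0. 0.] J6 [0.48]
(array([564.16, -81.58, -92.42]), np.float64(100.8), [np.float32(323.0), np.float32(525.0)])
(array([563.15, -79.13, -89.93]), np.float64(41.8), [np.float32(323.0), np.float32(525.0)])
(array([564.44, -82.33, -93.7 ]), np.float64(47.6), [np.float32(323.0), np.float32(525.0)])
```

View pics/end.png

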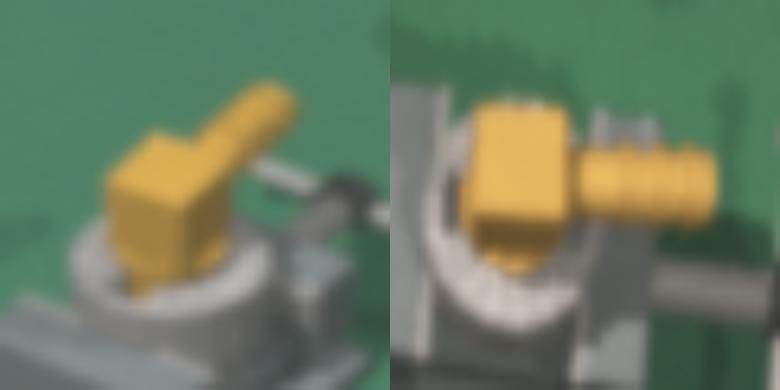

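The end picture shows the elbow upright in the coupling with its outlet over the T-handle, to the right in the top view. The fitted yaw is about -93° where -94° was expected, and the gripper is clear. The measured drop of 1.4 mm past the bite puts the seal near 20 N.

```bash
python3 -c "
from workcell import bot
print(bot.job_done())"
```

```text
the job is handed in; nothing more can be done
None
```

I screwed the brass elbow into the coupling about 27° past the bite, with its outlet on the T-handle side, let go of it and handed the job in. The bite angle is only known to a few degrees, the seal force of about 20 N is inferred from the 1.4 mm drop, and the hand-in gave no verdict.

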